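Gauge the edge guide and snap the hub cap onto the label unwinder

ROBOT

A 6-joint arm with a two-finger parallel gripper is mounted at the origin on the work surface. World frame = base frame: x ahead of the robot, y to its left, z up, the work surface at z = 0. Lengths are in mm, angles in rad, forces in N, time in s.
With the tool pointing down it reaches from about 325 to 900 mm from the base axis. Payload 6.1 kg.
Tool frame: the origin (TCP) lies midway between the tips of the shut fingers; the grasp point (between the pads) lies 19 mm behind it; z points along the fingers, y is the line along which they close (so a half turn about z gives the same grasp; the last joint's range is limited). The gripper opens to 87 mm and grips with 3 to 60 N. Pads are 19 mm wide; open, the fingers measure 117 mm over their backs; the gripper's body (75 mm by 190 mm) begins 51 mm behind the grasp point.
Start: joints at [-1.393, 0.22, 1.526, -0, 1.395, -0.126], TCP at [186.961, -596.374, 222.538] pointing down, gripper open.
Joint ranges: [-2.98, 2.98], [-0.91, 2.08], [0.09, 2.57], [-1.24, 4.39], [0.2, 2.65], [-2.68, 2.68]. Speed limits (rad/s): [2.57, 2.57, 3.01, 3.14, 3.14, 3.14].

INTERFACE

Orientations are given as a 3x3 rotation matrix whose columns are the frame's x, y, z axes.
In Python, from rig import bot, viewer, nets gives the robot as it stands.
- The arm moves only by the shell command python3 -m pendant 'ROWS'. ROWS is JSON, a list of rows, each a list of 3 entries, a list of its own where there are three numbers: the shift along the tool's x, y, z each as a share of 0.05 m, from -1 to 1, then the turn, a rotation vector about the tool's x, y, z each as a share of pi/2 rad, from -1 to 1, then the closure in counts, from 0 (fully open) to 255 (shut). In form: [[[dx, dy, dz], [wx, wy, wz], gripper], ...]. A call has 1 to 10 rows; each row shifts and turns the commanded pose from where the row before left it, along the tool's axes as they then stand; what a row does not reach is not made up. A row lasts 1/8 s, in which the tool goes at most 62.5 mm and 10.7 degrees, less where a joint would pass 70% of its speed; a pose out of reach is approached as far as the arm can. A call with a number of a shift or a turn outside -1 to 1 is refused whole. A call with a gripper value outside its range is refused whole. The fingers move at their own pace and stop on an object; the grip force is fixed at half the most. Time passes only in rows, so rows that do not move let the fingers close. It gives the time, the measured TCP pose, the force, the opening and the grip force at its end, in the units of the state.
- bot.observe(): the state, without advancing time (a new reading comes with each control period).
- viewer.capture(name): name is "scene" or "top"; returns a dict with "frame" (400x640x3 uint8, red, green, blue), "z_map" (400x640 float32, mm along the optical axis (not along the pixel's ray), 0 where there is no reading), "intrinsics" (3x3 intrinsics, pixels), "cam_to_world" (4x4, takes a point from camera to world coordinates). Camera axes: x right, y down, z forward; pixel columns grow to the right and rows downward; lengths in mm; the calibration is good to about 2 mm. A picture is of the moment at which its call begins.
- bot.close_job(): hands the job in; it is judged then, once.
Trained networks look in a picture, given as the dict that the camera call returned (one of the last four; its "shot" number tells which), for a name from the list of things; names that differ only in an ending like _2 or _b are one class to them, and where a whole thing is asked for, a point or a joint stands for the part that bears it (a point fixed in the world has none). Each returns a list of dicts, best first, with "confidence" (0 to 1); they miss things now and then, are a little off and sometimes report something else, mostly with a low value. They report only what shows in the picture. A call takes as long as a camera call.
- nets.look_for(picture, name): "xy" ([column, row] in pixels, amid what is visible of it).
- nets.cut_out(picture, name): "mask" (400x640 bool, what is visible of it) and "xy" ([column, row] in pixels, amid what is visible of it).
The state is a dict: "time_s": time; "joints": joint angles; "joint_velocities": joint speeds; "tau": joint torques, N m; "ee_pos": TCP position; "tool_rot": TCP orientation; "force": force on the tool from outside, world axes, zero at the start; "moment": the same for the moment, N m; "finger_gap": opening from 0.0 (shut) to 1.0 (fully open); "finger_force": force on a finger pad.
Only numpy, scipy, OpenCV 4.12 (cv2) and the standard library are available. Lean on these libraries where they do the work, as an engineer would, in place of code of your own. Each camera call takes 0.05 s, during which the arm holds its last target. There are 200 camera calls.

TASK

Take the yellow gap gauge out of its rack, push its blade down into the slot of the blue edge guide on the label unwinder until the yellow handle sits on the guide, and let go of it there. Then set the red hub cap, mouth down, on the spindle above the label roll and press it straight down until it clicks, and keep pressing after the click so that the brass spring washer under it is squeezed at least half-way. Finish still pressing the cap down like that, with the gauge still in the slot and everything else on the bench left where it is.

Things in the scene. Friction and masses are not known exactly. Their poses are not given: they have to be found in the camera images.
- unwinder: grey base plate, 150 (x) x 260 (y) x 10 mm, fixed to the bench, with a white label roll (diameter 90, top 56 mm above the bench) on an upright spindle 65 mm to +y of the origin, and a blue edge-guide block, 55 (x) x 32 (y) mm, top 55 mm above the bench, with a slot, 75 mm to -y. Origin: centre of the plate's underside, z up.
- seat (a point): point on the spindle axis at the top of the unloaded brass washer, 64 mm above the bench; axes as the unwinder, z up. The steel spindle, diameter 20 mm, rises 20 mm above it, its last 5 mm tapering to 14 mm. The robot may press the cap on with it in the grip or by pushing on its top.
- balls (a point): point on the spindle axis, 10.3 mm above seat, level with four sprung balls that stick out of the spindle to a diameter of 27 mm. The cap first rests on them, rim 5 mm above this point; pushing it over them takes some 8 to 12 N, then the force drops; they click into its groove when its rim is 5 mm below this point, pulling it down to the washer (up to 16 N).
- washer (a joint): how far the brass spring washer (diameter 46, 4 mm thick, round the spindle) is squeezed down, in m: 0 unloaded, 0.004 fully squeezed; spring 2.5 N per mm, so half-way (0.002) takes 5 N fully squeezed 10 N; beyond that it is rigid.
- slot (a point): centre of the mouth of the slot in the blue guide block, level with the block's top face, 55 mm above the bench; its axes are those of the unwinder: the slot is 34 mm long along its x, 6.5 mm wide along its y, 34 mm deep along -z, with a 2 mm chamfer round its mouth.
- gauge: loose gap gauge, about 50 g: yellow handle block 32 (x) x 18 (y) x 32 mm (z), under it a steel blade 28 mm wide (x), 4 mm thick (y), 26 mm long, pointing down. Origin: centre of the handle's underside (the shoulder above the blade), z up. It may go into the slot either way round. It starts upright in the rack, shoulder on the rack's top.
- rack: grey block fixed to the bench, 60 (x) x 50 (y) x 34 mm, in which the gauge stands at the start in a slot 35 mm long (x) and 9 mm wide, 30 mm deep. Origin: centre of its underside. The rack and the pad may be on either side.
- cap: loose red hub cap, about 30 g, diameter 40, height 30 mm, closed on top (white disc), open below: entry bore 23 mm wide, 5 mm deep, then a wider groove, 26 mm deep inside. Origin: centre of the rim (its underside), z up, top at +30 mm. It starts mouth down on the pad and goes on the spindle mouth down, at any yaw.
- pad: black rubber pad fixed to the bench, 90 x 90 x 12 mm, on which the cap stands at the start. Origin: centre of its underside.
- scanner: black and grey hand-held barcode scanner lying down, about 180 x 60 x 36 mm. A bystander, loose on the bench: leave it. Origin: centre of its underside.
- spare_roll: spare white label roll standing on end, diameter 84, height 45 mm. A bystander, loose on the bench: leave it. Origin: centre of its underside.
- steel_hook: S-shaped steel hook lying flat, about 125 x 35 x 6 mm. A bystander, loose on the bench: leave it. Origin: centre of its underside.
- marker: white marker pen with green cap lying down, about 130 x 15 x 15 mm. A bystander, loose on the bench: leave it. Origin: centre of its underside.

How it is judged:
By the outcome, as a careful person would: the job done as asked, in the order asked, and still so for the second after the job is handed in, while the arm keeps its last pose, push and grip.
It also fails if it takes over 64 s, if anything falls off the work surface, if the arm or the gripper's body presses on something with over 40 N, if the wrist force passes 120 N, or if a joint passes its speed limit or range.

## Working session

There is one attempt and no reset: what is moved stays moved. The work goes in short steps, Python scripts to look and compute and a shell command to move; the robot and the scene stay as the last step left them, time stands still between calls to the robot, and variables do not carry over. Pictures are saved under pics/ and viewed, at most 10 in all, crops included, and the job is handed in when it is done.

```bash
mkdir -p pics; ls; cat > h.py <<'E'
import numpy as np, cv2
from rig import bot, viewer, nets
def pts(c, m=None):
    z=c["z_map"]; m=(z>0) if m is None else m&(z>0)
    v,u=np.nonzero(m); d=z[v,u]; K=c["intrinsics"]
    P=np.stack([(u-K[0,2])*d/K[0,0],(v-K[1,2])*d/K[1,1],d,np.ones_like(d)])
    return (c["cam_to_world"]@P)[:3].T
def save(c,n,crop=None,s=1):
    f=c["frame"][:,:,::-1]
    if crop: a,b,x,y=crop; f=f[b:y,a:x]
    cv2.imwrite("pics/"+n,cv2.resize(f,None,fx=s,fy=s,interpolation=cv2.INTER_CUBIC))
def top(c,m,lo=None,hi=None):
    p=pts(c,m)
    if lo is not None: p=p[(p[:,2]>lo)&(p[:,2]<hi)]
    return p
E
python3 - <<'E'
from h import *
np.set_printoptions(precision=1,suppress=True)
print(bot.observe())
for n in ("top","scene"):
    c=viewer.capture(n); save(c,n+"1.png"); print(n,c["cam_to_world"][:3,3],c["cam_to_world"][:3,2])
    for k in ["unwinder","gauge","rack","cap","pad","scanner","spare_roll","steel_hook","marker","slot","seat"]:
        try: r=nets.cut_out(c,k)[:2]
        except Exception as e: print(k,e); continue
        for q in r:
            p=pts(c,q["mask"])
            if len(p)==0: continue
            h=np.percentile(p[:,2],97); t=p[p[:,2]>h-4]
            rc=cv2.minAreaRect(t[:,:2].astype(np.float32))
            print(k,round(q["confidence"],2),q["xy"],"n",len(p),"z97",h,"toprect",np.array(rc[0]),np.array(rc[1]),rc[2])
E
```

```text
pics
{'time_s': 0.0, 'joints': array([-1.4,  0.2,  1.5,  0. ,  1.4, -0.1]), 'joint_velocities': array([-0.,  0., -0., -0.,  0.,  0.]), 'tau': array([ -0. , -49.5, -38.7,   0.1,   0.1,  -0. ]), 'ee_pos': array([ 186.9, -595.8,  221.5]), 'tool_rot': array([[ 1. ,  0.3, -0. ],
       [ 0.3, -1. ,  0. ],
       [ 0. , -0. , -1. ]]), 'force': array([-0.4, -0.4, -0.4]), 'moment': array([ 0.1, -0. ,  0. ]), 'finger_force': 0.0, 'finger_gap': 0.9998732361568052}
top [ 360.8   11.2 1231.3] [ 0.2  0.  -1. ]
unwinder 0.58 [314.5, 222.0] n 3435 z97 63.66460346413335 toprect [530.2  66.4] [ 78.9 166.4] 50.01653289794922
rack 0.77 [231.6, 243.1] n 207 z97 41.56784244275872 toprect [456.5 326.7] [38.7 50.6] 69.73198699951172
rack 0.47 [301.2, 232.8] n 42 z97 67.2588936219111 toprect [485.8  90.2] [14.9 34.3] 68.91082000732422
cap 0.59 [435.4, 244.3] n 137 z97 46.562116175451465 toprect [ 444.4 -346. ] [34.8 29.6] 81.2664566040039
pad 0.75 [427.2, 234.8] n 532 z97 16.35543536793189 toprect [ 457.6 -338.3] [89.2 86.6] 81.91363525390625
scanner 0.71 [221.4, 158.0] n 633 z97 38.35779025710475 toprect [
[... 1124 characters left out ...]
t [ 451.5 -347.5] [30.4 33.7] 69.65745544433594
pad 0.86 [197.9, 234.1] n 676 z97 16.31937718586329 toprect [ 461.2 -341. ] [87.3 90. ] 82.33112335205078
scanner 0.89 [443.2, 195.9] n 730 z97 38.748255691703896 toprect [787.1 339.2] [51.5 47.8] 70.94798278808594
spare_roll 0.75 [220.9, 285.7] n 1021 z97 48.39871748730891 toprect [ 668.  -344.2] [79.7 80.6] 43.60673904418945
steel_hook 0.71 [156.8, 265.9] n 20 z97 8.64219718574202 toprect [ 554.3 -472.5] [  8.2 109.6] 85.2993392944336
slot 0.95 [317.5, 192.1] n 3307 z97 63.57727485017576 toprect [503.4 101.3] [71.4 71.1] 41.62082290649414
seat 0.83 [317.7, 198.1] n 3272 z97 63.58925234385791 toprect [501.8  98. ] [74.9 63.5] 33.07909393310547
```

```bash
python3 - <<'E'
from h import *
a=cv2.imread("pics/top1.png")[140:300,170:470]; b=cv2.imread("pics/scene1.png")[100:320,140:480]
a=cv2.resize(a,(800,427)[0:1]+(427,)) ; cv2.imwrite("pics/a.png",a)
cv2.imwrite("pics/b.png",cv2.resize(b,(800,518),interpolation=cv2.INTER_CUBIC))
E
```

```text
(no output)
```

View pics/a.png

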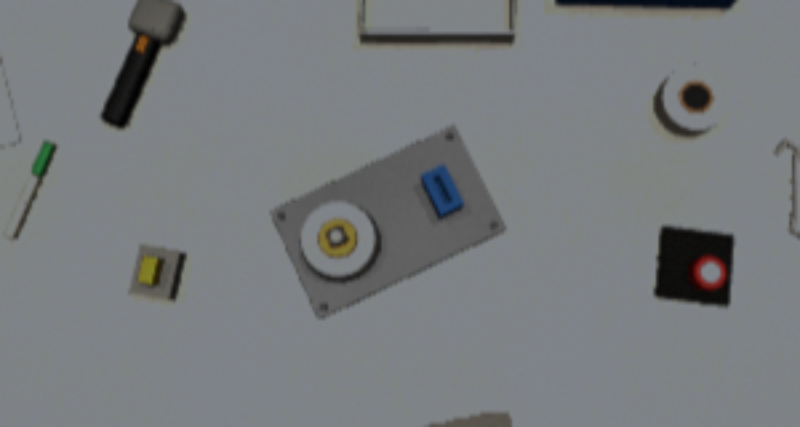

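View pics/b.png

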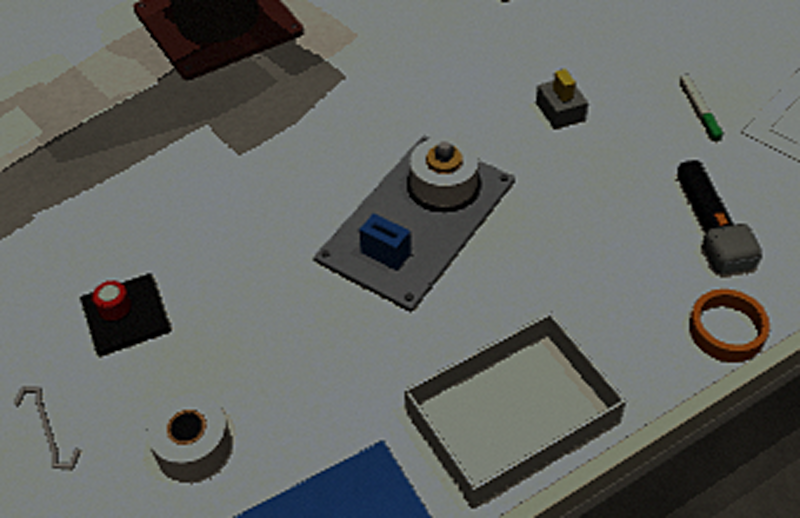

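The top view shows the unwinder at mid-picture, with the guide at about (335,211) and the spindle at (296,229). The rack and gauge are on the left at (228,241) and the cap is on the pad at (436,242). The scene view agrees. Next I'll measure these more precisely, using colour and height in both cameras.

```bash
cat >> h.py <<'E'
def avg(n,k=5):
    cs=[viewer.capture(n) for _ in range(k)]; c=dict(cs[0]); 
    c["frame"]=np.mean([x["frame"] for x in cs],0); c["z_map"]=np.median([x["z_map"] for x in cs],0); return c
def grid(c):  # world xyz per pixel
    z=c["z_map"];K=c["intrinsics"];v,u=np.mgrid[:400,:640]
    P=np.stack([(u-K[0,2])*z/K[0,0],(v-K[1,2])*z/K[1,1],z,np.ones_like(z)],-1)
    return (P@c["cam_to_world"].T)[...,:3]
def plane(c,uv,h): # pixels -> plane z=h
    K=c["intrinsics"];T=c["cam_to_world"];uv=np.atleast_2d(uv)
    d=np.c_[(uv[:,0]-K[0,2])/K[0,0],(uv[:,1]-K[1,2])/K[1,1],np.ones(len(uv))]@T[:3,:3].T
    return (T[:3,3]+d*((h-T[2,3])/d[:,2])[:,None])[:,:2]
def hsv(c): return cv2.cvtColor(np.clip(c["frame"]*1.6,0,255).astype(np.uint8),cv2.COLOR_RGB2HSV)
def region(c,m,h):
    v,u=np.nonzero(m); q=plane(c,np.c_[u,v],h)
    r=cv2.minAreaRect(q.astype(np.float32)); return len(q),q.mean(0),np.array(r[0]),np.array(r[1]),r[2]
E
cat > meas.py <<'E'
from h import *
np.set_printoptions(precision=1,suppress=True)
for n in ("top","scene"):
    c=avg(n); g=grid(c); H=hsv(c); z=g[...,2]; x,y=g[...,0],g[...,1]
    s=H[...,1]>90; hue=H[...,0]
    near=lambda X,Y,r:(abs(x-X)<r)&(abs(y-Y)<r)
    print(n,"bench z",np.median(z[near(350,-150,60)]))
    print(" plate",region(c,near(520,30,220)&(z>6)&(z<22),10))
    print(" roll",region(c,near(495,90,70)&(z>50)&(z<75),56))
    b=near(560,-40,60)&(hue>95)&(hue<125)&s
    print(" blue z",np.percentile(z[b],[50,90]),region(c,b&(z>51),55))
    b=near(495,90,70)&(hue>10)&(hue<35)&s
    print(" washer",np.median(z[b]) if b.any() else 0,region(c,b,64))
    b=near(495,90,70)&(z>75)
    if b.sum()>3: print(" spindle",z[b].max(),region(c,b,84))
    b=near(460,326,50)&(hue>20)&(hue<35)&s
    print(" yellow",np.percentile(z[b],[50,95]),region(c,b&(z>60),66))
    print(" rack",region(c,near(460,326,60)&(z>30)&(z<43),34))
    b=near(448,-346,40)&(z>37)
    print(" cap",np.median(z[b]),region(c,b,42))
    print(" spare",region(c,near(665,-343,70)&(z>40),45))
E
python3 meas.py
```

```text
top bench z -0.16662761158409012
 plate (2614, array([519.6,  33.8]), array([517.9,  43. ]), array([149.6, 259.3]), 24.84031867980957)
 roll (564, array([490.4, 101.5]), array([490.9, 101.3]), array([87.2, 86. ]), 45.007198333740234)
 blue z [54.2 55.8] (145, array([549.4, -24.6]), array([549.4, -24.5]), array([54.4, 30.8]), 25.51894760131836)
 washer 63.966110147742484 (122, array([491.4, 101.4]), array([491.4, 100.7]), array([43.3, 42.7]), 44.8577880859375)
 spindle 87.05205531369461 (47, array([490.1, 101.9]), array([489.5, 101.7]), array([21.3, 21. ]), 26.212289810180664)
 yellow [64.6 67.2] (56, array([455.2, 327.2]), array([455.5, 327.3]), array([17.6, 31. ]), 80.81202697753906)
 rack (213, array([454.5, 325.4]), array([455.1, 327.5]), array([50.9, 59.8]), 79.1619644165039)
 cap 42.103060482026876 (119, array([ 445.8, -346.6]), array([ 445.2, -346.8]), array([36.2, 35.4]), 89.37709045410156)
 spare (485, array([ 663.6, -343.4]), array([ 663.8, -343.8]), array([82.2, 82.6]), 14.718161582946777)
scene bench z 0.3702972265201083
 plate (2224, array([540. ,  22.5]), array([522.1,  
[... 229 characters left out ...]
6.4, 34.7]), 24.27532196044922)
 washer 63.45701160821011 (107, array([502.2,  97. ]), array([521. ,  95.4]), array([93.8, 73.5]), 16.300979614257812)
 spindle 86.48727565324918 (41, array([498.5,  98.4]), array([498.3,  98.2]), array([22. , 22.7]), 21.72864532470703)
 yellow [54.5 67.3] (36, array([458.2, 325.4]), array([460.8, 325.2]), array([17.5, 36.5]), 71.1823959350586)
 rack (143, array([463.8, 321.5]), array([458.8, 327.1]), array([51.8, 63.5]), 77.83540344238281)
 cap 42.190677338350156 (135, array([ 450.2, -348. ]), array([ 449.6, -347.4]), array([39.4, 38.4]), 57.352169036865234)
 spare (792, array([ 667.6, -344.9]), array([ 667. , -344.3]), array([80.8, 85.2]), 67.19679260253906)
```

```bash
cat > go.py <<'E'
# python3 go.py yaw X Y Z [X Y Z ...]: turn share about tool z, then shares along tool x,y,z per leg
import sys; from h import *
a=list(map(float,sys.argv[1:])); s=bot.observe(); R=s["tool_rot"]; p=s["ee_pos"]
cur=np.degrees(np.arctan2(R[1,0],R[0,0])); t=np.radians(a[0])
print("t",round(s["time_s"],2),"p",p.round(1),"yaw %.2f"%cur,"z-axis",R[:,2].round(4),"F",np.round(s["force"],1),"gap %.3f"%s["finger_gap"],"ff %.1f"%s["finger_force"],"j6 %.2f"%s["joints"][5])
print("turn wz total %.4f (max .118/row)"%(-(a[0]-cur)/90))
Rt=np.array([[np.cos(t),np.sin(t),0],[np.sin(t),-np.cos(t),0],[0,0,-1]])
for i in range(1,len(a),3):
    d=Rt.T@(np.array(a[i:i+3])-p)/50; print("leg",d.round(4),"rows>=%.1f"%(np.linalg.norm(d)/1.2)); p=np.array(a[i:i+3])
E
python3 go.py -11 450 -100 200 457.5 327 120
```

```text
t 1.7 p [ 187.  -596.4  222.5] yaw 17.41 z-axis [ 0.  0. -1.] F [-1.3  0.5 -0.3] gap 1.001 ff 0.0 j6 -0.13
turn wz total 0.3156 (max .118/row)
leg [  3.2695 -10.7487   0.4503] rows>=9.4
leg [-1.4823 -8.4117  1.6   ] rows>=7.2
```

```bash
python3 -m pendant '[[[0,0,0],[0,0,0.105],0],[[0,0,0],[0,0,0.105],0],[[0,0,0],[0,0,0.105],0],[[0.3,-0.977,0.04],[0,0,0],0],[[0.3,-0.977,0.04],[0,0,0],0],[[0.3,-0.977,0.04],[0,0,0],0],[[0.3,-0.977,0.04],[0,0,0],0],[[0.3,-0.977,0.04],[0,0,0],0],[[0.3,-0.977,0.04],[0,0,0],0],[[0.3,-0.977,0.04],[0,0,0],0]]'
python3 -m pendant '[[[0.3,-0.977,0.04],[0,0,0],0],[[0.3,-0.977,0.04],[0,0,0],0],[[0.3,-0.977,0.04],[0,0,0],0],[[0.3,-0.977,0.04],[0,0,0],0],[[-0.15,-0.9,0.0],[0,0,0],0],[[-0.15,-0.9,0],[0,0,0],0],[[-0.15,-0.9,0],[0,0,0],0],[[-0.15,-0.9,0],[0,0,0],0],[[-0.15,-0.9,0],[0,0,0],0],[[-0.15,-0.9,0],[0,0,0],0]]'
python3 go.py -11 457.5 327 120 457.5 327 40
```

```text
time_s: 2.95
ee_pos: [355.6, -279.2, 208.8]
tool_rot: [[0.982, -0.19, 0.001], [-0.19, -0.982, -0.001], [0.001, 0.0, -1.0]]
force: [0.6, 0.1, -0.5]
finger_gap: 1.0
finger_force: 0.0
time_s: 4.2
ee_pos: [458.0, 175.1, 200.9]
tool_rot: [[0.982, -0.19, 0.001], [-0.19, -0.982, 0.0], [0.001, -0.0, -1.0]]
force: [1.1, -0.2, -0.2]
finger_gap: 0.997
finger_force: 0.0
t 4.2 p [458.  175.1 200.9] yaw -10.94 z-axis [ 9.e-04  1.e-04 -1.e+00] F [ 1.1 -0.2 -0.2] gap 0.997 ff 0.0 j6 1.97
turn wz total 0.0007 (max .118/row)
leg [-0.5901 -2.9807  1.6173] rows>=2.9
leg [0.  0.  1.6] rows>=1.3
```

```bash
python3 -m pendant '[[[-0.15,-0.75,0.4],[0,0,0],0],[[-0.15,-0.75,0.4],[0,0,0],0],[[-0.15,-0.75,0.4],[0,0,0],0],[[-0.14,-0.73,0.4],[0,0,0],0],[[0,0,0.55],[0,0,0],0],[[0,0,0.55],[0,0,0],0],[[0,0,0.55],[0,0,0],0],[[0,0,0],[0,0,0],0],[[0,0,0],[0,0,0],0]]'
python3 go.py -11 457.5 327 38
python3 - <<'E'
from h import *
c=viewer.capture("scene"); save(c,"c.png",(320,80,480,200),5)
E
```

```text
time_s: 5.32
ee_pos: [458.1, 325.7, 39.1]
tool_rot: [[0.982, -0.19, 0.001], [-0.19, -0.982, 0.001], [0.001, -0.001, -1.0]]
force: [0.6, -0.2, -0.0]
finger_gap: 0.999
finger_force: 0.0
t 5.33 p [458.1 325.7  39.1] yaw -10.95 z-axis [ 1.1e-03  6.0e-04 -1.0e+00] F [ 0.6 -0.2 -0. ] gap 0.999 ff 0.0 j6 2.24
turn wz total 0.0006 (max .118/row)
leg [-0.0157 -0.0228  0.0217] rows>=0.0
```

View pics/c.png

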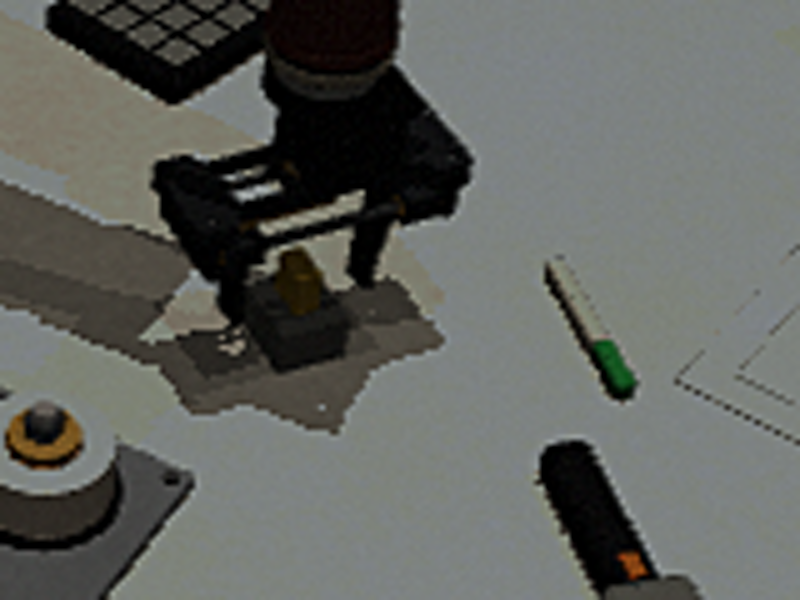

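The fingers straddle the yellow handle, which is at crop (298,280). I'll close on it and lift.

```bash
python3 -m pendant '[[[0,0,0],[0,0,0],255],[[0,0,0],[0,0,0],255],[[0,0,0],[0,0,0],255],[[0,0,0],[0,0,0],255],[[0,0,0],[0,0,0],255],[[0,0,0],[0,0,0],255],[[0,0,0],[0,0,0],255],[[0,0,0],[0,0,0],255]]'
python3 go.py -11 457.5 327 90
```

```text
time_s: 6.38
ee_pos: [457.5, 325.7, 38.1]
tool_rot: [[0.982, -0.19, 0.0], [-0.19, -0.982, 0.001], [0.0, -0.001, -1.0]]
force: [-0.2, 0.6, -0.8]
finger_gap: 0.202
finger_force: 30.0
t 6.38 p [457.5 325.7  38.1] yaw -10.95 z-axis [ 3.e-04  6.e-04 -1.e+00] F [-0.2  0.6 -0.8] gap 0.202 ff 30.0 j6 2.24
turn wz total 0.0006 (max .118/row)
leg [-0.0049 -0.0251 -1.0374] rows>=0.9
```

```bash
python3 -m pendant '[[[0,0,-0.4],[0,0,0],255],[[0,0,-0.6],[0,0,0],255],[[0,0,-0.9],[0,0,0],255],[[0,0,-0.6],[0,0,0],255],[[0,0,0],[0,0,-0.1],255],[[0,0,0],[0,0,-0.1],255],[[0,0,0],[0,0,-0.1],255],[[0,0,0],[0,0,-0.098],255],[[0,0,0],[0,0,0],255]]'
python3 go.py 24.86 551.4 -25.5 115
```

```text
time_s: 7.5
ee_pos: [457.2, 325.3, 163.1]
tool_rot: [[0.908, 0.419, -0.0], [0.419, -0.908, -0.0], [-0.0, 0.0, -1.0]]
force: [-0.1, 0.7, -1.1]
finger_gap: 0.203
finger_force: 30.0
t 7.5 p [457.2 325.3 163.1] yaw 24.80 z-axis [-2.e-04 -3.e-04 -1.e+00] F [-0.1  0.7 -1.1] gap 0.203 ff 30.0 j6 1.62
turn wz total -0.0007 (max .118/row)
leg [-1.2406  7.1567  0.9626] rows>=6.1
```

```bash
python3 -m pendant '[[[-0.155,0.895,0],[0,0,0],255],[[-0.155,0.895,0],[0,0,0],255],[[-0.155,0.895,0],[0,0,0],255],[[-0.155,0.895,0],[0,0,0],255],[[-0.155,0.895,0],[0,0,0],255],[[-0.155,0.895,0],[0,0,0],255],[[-0.155,0.895,0],[0,0,0],255],[[-0.155,0.89,0],[0,0,0],255],[[0,0,0.48],[0,0,0],255],[[0,0,0.48],[0,0,0],255]]'
python3 -m pendant '[[[0,0,0],[0,0,0],255],[[0,0,0],[0,0,0],255]]'
python3 go.py 24.86 551.4 -25.5 115
cat > near.py <<'E'
import sys; from h import *
np.set_printoptions(precision=2,suppress=True)
p=bot.observe()["ee_pos"]
for n in ("top","scene"):
    c=avg(n,6); g=grid(c); H=hsv(c); hue=H[...,0]; s=H[...,1]>80; z=g[...,2]
    near=(abs(g[...,0]-550)<80)&(abs(g[...,1]+25)<80)
    b=near&(hue>20)&(hue<35)&s
    print(n,"yellow n",b.sum(), region(c,b,p[2]+5) if b.sum()>5 else "", np.percentile(z[b],[5,50,95]) if b.any() else "")
    b=near&(hue>95)&(hue<125)&s&(z>50)
    print(" blue",region(c,b,55) if b.sum()>5 else "")
    save(c,"n_%s_%s.png"%(n,sys.argv[1]),(250,130,390,235) if n=="scene" else (285,170,385,245),5.7 if n=="scene" else 8)
E
python3 near.py 1
```

```text
time_s: 8.75
ee_pos: [551.9, -26.3, 114.8]
tool_rot: [[0.91, 0.416, 0.001], [0.416, -0.91, -0.0], [0.001, 0.001, -1.0]]
force: [-0.1, 0.1, -0.9]
finger_gap: 0.207
finger_force: 30.0
time_s: 9.0
ee_pos: [552.1, -25.2, 115.9]
tool_rot: [[0.908, 0.42, 0.001], [0.42, -0.908, -0.0], [0.001, 0.001, -1.0]]
force: [0.2, 0.3, -0.1]
finger_gap: 0.207
finger_force: 30.0
t 9.0 p [552.1 -25.2 115.9] yaw 24.81 z-axis [ 9.e-04 -2.e-04 -1.e+00] F [ 0.2  0.3 -0.1] gap 0.207 ff 30.0 j6 0.95
turn wz total -0.0006 (max .118/row)
leg [-0.0149 -0.0005  0.0188] rows>=0.0
top yellow n 7 (7, array([540.69, -34.36]), array([543.96, -40.75]), array([ 4.39, 30.38]), 23.515871047973633) [138.43 229.09 295.71]
 blue (37, array([530.55, -34.72]), array([528.78, -33.61]), array([14.14, 32.94]), 39.299129486083984)
scene yellow n 116 (116, array([483.44,  20.27]), array([325.35,  59.72]), array([208.85, 504.26]), 51.842342376708984) [118.42 211.95 316.93]
 blue (432, array([438.51,  30.61]), array([272.13, 113.31]), array([162.52, 684.56]), 64.4964370727539)[ WARN:0@5.447] global loadsave.cpp:1063 imwrite_ Unsupported depth image for selected encoder is fallbacked to CV_8U.
```

View pics/n_scene_1.png

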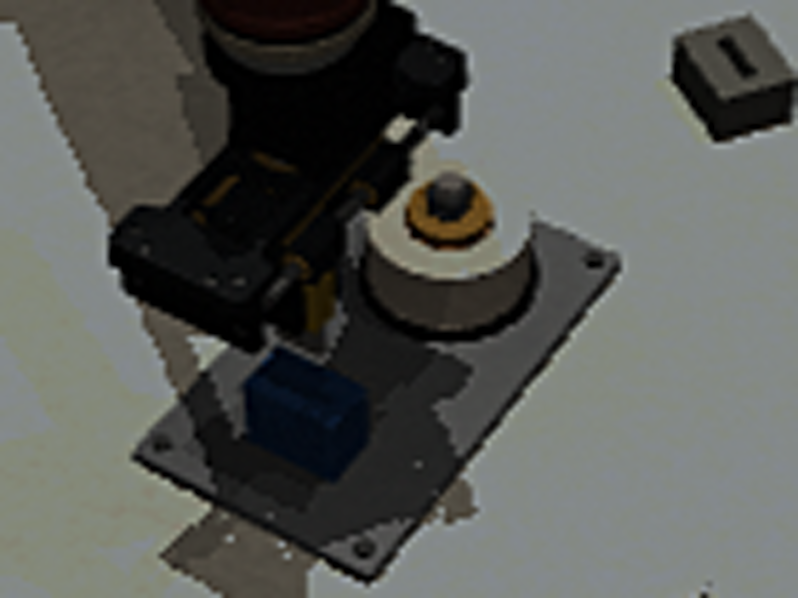

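```bash
python3 -m pendant '[[[-0.015,0,0.2],[0,0,0],255],[[0,0,0.2],[0,0,0],255],[[0,0,0.16],[0,0,0],255],[[0,0,0],[0,0,0],255],[[0,0,0.04],[0,0,0],255],[[0,0,0.04],[0,0,0],255],[[0,0,0.04],[0,0,0],255],[[0,0,0],[0,0,0],255]]'
python3 -m pendant '[[[0,0,0.04],[0,0,0],255],[[0,0,0],[0,0,0],255]]'
python3 go.py 24.86 551.4 -25.5 59
```

```text
time_s: 10.6
ee_pos: [550.8, -25.5, 81.0]
tool_rot: [[0.907, 0.421, -0.0], [0.421, -0.907, 0.0], [-0.0, -0.0, -1.0]]
force: [-0.1, -0.2, -0.3]
finger_gap: 0.2
finger_force: 30.0
time_s: 10.85
ee_pos: [550.8, -25.5, 78.9]
tool_rot: [[0.907, 0.421, -0.0], [0.421, -0.907, 0.0], [-0.0, -0.0, -1.0]]
force: [0.5, 0.1, -0.3]
finger_gap: 0.202
finger_force: 30.0
t 10.85 p [550.8 -25.5  78.9] yaw 24.88 z-axis [-3.e-04  0.e+00 -1.e+00] F [ 0.5  0.1 -0.3] gap 0.202 ff 30.0 j6 0.95
turn wz total 0.0002 (max .118/row)
leg [0.0108 0.0044 0.3976] rows>=0.3
```

```bash
python3 -m pendant '[[[0,0,0.06],[0,0,0],255],[[0,0,0.06],[0,0,0],255],[[0,0,0.06],[0,0,0],255],[[0,0,0.06],[0,0,0],255],[[0,0,0.06],[0,0,0],255],[[0,0,0.04],[0,0,0],255],[[0,0,0],[0,0,0],255]]'
python3 -m pendant '[[[0,0,0.02],[0,0,0],255],[[0,0,0.02],[0,0,0],255],[[0,0,0],[0,0,0],255]]'
```

```text
time_s: 11.72
ee_pos: [550.8, -25.5, 61.8]
tool_rot: [[0.907, 0.421, -0.0], [0.421, -0.907, 0.0], [-0.0, -0.0, -1.0]]
force: [0.2, -0.2, -1.3]
finger_gap: 0.206
finger_force: 30.0
time_s: 12.1
ee_pos: [550.9, -25.5, 60.0]
tool_rot: [[0.907, 0.421, -0.0], [0.421, -0.907, 0.0], [-0.0, -0.0, -1.0]]
force: [-1.0, 0.2, -0.7]
finger_gap: 0.205
finger_force: 30.0
```

```bash
python3 -m pendant '[[[0,0,0.02],[0,0,0],255],[[0,0,0.02],[0,0,0],255],[[0,0,0],[0,0,0],255]]'
```

```text
time_s: 12.48
ee_pos: [551.1, -25.6, 59.0]
tool_rot: [[0.907, 0.421, 0.0], [0.421, -0.907, -0.0], [0.0, 0.0, -1.0]]
force: [-3.9, 1.1, 7.0]
finger_gap: 0.207
finger_force: 30.0
```

The shoulder has seated, with 7 N at TCP z 59. I'll release and retreat.

```bash
python3 -m pendant '[[[0,0,-0.02],[0,0,0],255],[[0,0,0],[0,0,0],120],[[0,0,0],[0,0,0],120],[[0,0,0],[0,0,0],120],[[0,0,0],[0,0,0],120],[[0,0,-0.2],[0,0,0],120],[[0,0,-0.5],[0,0,0],120],[[0,0,-0.9],[0,0,0],0],[[0,0,-0.9],[0,0,0],0],[[0,0,0],[0,0,0],0]]'
python3 go.py 24.86 447.5 -347 110 447.5 -347 28
```

```text
time_s: 13.72
ee_pos: [554.2, -26.1, 189.8]
tool_rot: [[0.907, 0.421, 0.01], [0.421, -0.907, -0.002], [0.008, 0.006, -1.0]]
force: [-0.3, -0.5, -0.7]
finger_gap: 0.783
finger_force: 0.0
t 13.72 p [554.2 -26.1 189.8] yaw 24.88 z-axis [ 0.0096 -0.0018 -1.    ] F [-0.3 -0.5 -0.7] gap 0.783 ff 0.0 j6 0.95
turn wz total 0.0002 (max .118/row)
leg [-4.634   4.9259  1.5963] rows>=5.8
leg [0.   0.   1.64] rows>=1.4
```

```bash
python3 -m pendant '[[[-0.662,0.704,0],[0,0,0],0],[[-0.662,0.704,0],[0,0,0],0],[[-0.662,0.704,0],[0,0,0],0],[[-0.662,0.704,0.2],[0,0,0],0],[[-0.662,0.704,0.3],[0,0,0],0],[[-0.662,0.704,0.5],[0,0,0],0],[[-0.662,0.702,0.5],[0,0,0],0],[[0,0,0],[0,0,0],0],[[0,0,0],[0,0,0],0]]'
python3 go.py 24.86 447.5 -347 18
python3 - <<'E'
from h import *
c=avg("scene",3); save(c,"d.png",(130,150,290,270),5)
c=avg("top",5); g=grid(c); H=hsv(c); hue=H[...,0]; z=g[...,2]
b=(abs(g[...,0]-550)<60)&(abs(g[...,1]+25)<60)&(hue>20)&(hue<35)&(H[...,1]>90)
print(np.percentile(z[b],[50,95]),region(c,b&(z>80),87))
E
```

```text
time_s: 14.85
ee_pos: [444.1, -345.9, 108.6]
tool_rot: [[0.908, 0.42, -0.001], [0.42, -0.908, 0.001], [-0.0, -0.001, -1.0]]
force: [0.0, -0.1, 0.3]
finger_gap: 1.003
finger_force: 0.0
t 14.85 p [ 444.1 -345.9  108.6] yaw 24.83 z-axis [-6.0e-04  1.3e-03 -1.0e+00] F [ 0.  -0.1  0.3] gap 1.003 ff 0.0 j6 0.34
turn wz total -0.0003 (max .118/row)
leg [0.0524 0.0493 1.8124] rows>=1.5
[86.34716956 88.56331243] (58, array([547.56390221, -26.04219769]), array([547.70166016, -25.81160545]), array([31.49429512, 17.0651741 ]), 25.287761688232422)[ WARN:0@5.149] global loadsave.cpp:1063 imwrite_ Unsupported depth image for selected encoder is fallbacked to CV_8U.
```

View pics/d.png

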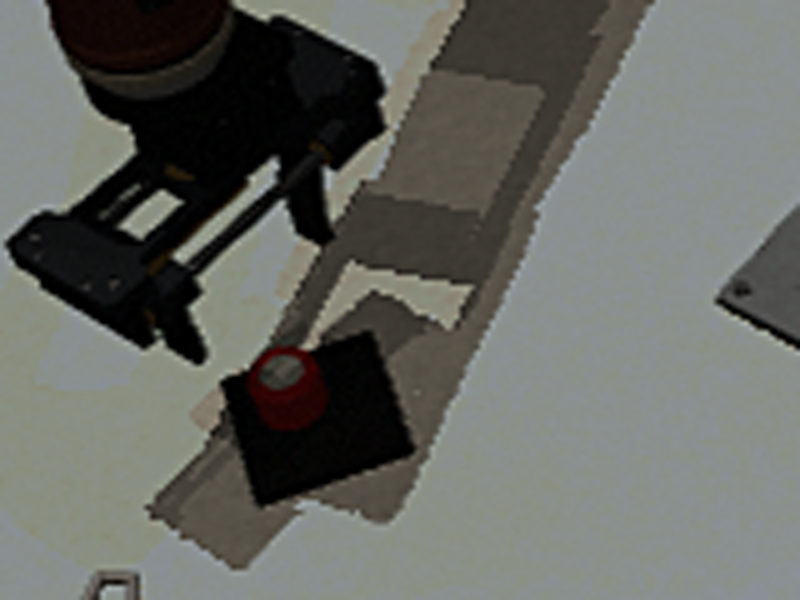

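The gauge is seated: its handle top is at z≈86–87 mm, upright in the guide. The open gripper hovers over the red cap, which is at crop (287,390). Descending to grip it.

```bash
python3 -m pendant '[[[0.06,0.04,0.3],[0,0,0],0],[[0,0,0.6],[0,0,0],0],[[0,0,0.6],[0,0,0],0],[[0,0,0.28],[0,0,0],0],[[0,0,0],[0,0,0],0],[[0,0,0],[0,0,0],0]]'
python3 -m pendant '[[[0,0,0],[0,0,0],255],[[0,0,0],[0,0,0],255],[[0,0,0],[0,0,0],255],[[0,0,0],[0,0,0],255],[[0,0,0],[0,0,0],255],[[0,0,0],[0,0,0],255],[[0,0,0],[0,0,0],255],[[0,0,0],[0,0,0],255]]'
```

```text
time_s: 16.0
ee_pos: [448.6, -347.7, 21.0]
tool_rot: [[0.907, 0.421, 0.001], [0.421, -0.907, -0.001], [0.001, 0.002, -1.0]]
force: [0.2, -0.8, -0.1]
finger_gap: 0.996
finger_force: 0.0
time_s: 17.0
ee_pos: [447.9, -347.0, 20.0]
tool_rot: [[0.907, 0.421, -0.0], [0.421, -0.907, 0.0], [-0.0, -0.0, -1.0]]
force: [-0.0, -0.8, 1.2]
finger_gap: 0.453
finger_force: 30.0
```

```bash
python3 -m pendant '[[[0,0,-0.3],[0,0,0],255],[[0,0,-0.6],[0,0,0],255],[[0,0,-0.9],[0,0,0],255],[[0,0,-0.6],[0,0,0],255],[[0,0,0],[0,0,0],255],[[0,0,0],[0,0,0],255]]'
python3 go.py 24.86 493 101.6 140
```

```text
time_s: 17.75
ee_pos: [447.6, -346.7, 139.7]
tool_rot: [[0.907, 0.421, -0.0], [0.421, -0.907, 0.0], [-0.0, -0.001, -1.0]]
force: [-0.5, -0.3, -0.3]
finger_gap: 0.451
finger_force: 30.0
t 17.75 p [ 447.6 -346.7  139.7] yaw 24.88 z-axis [-4.e-04  4.e-04 -1.e+00] F [-0.5 -0.3 -0.3] gap 0.451 ff 30.0 j6 0.34
turn wz total 0.0002 (max .118/row)
leg [ 4.5932e+00 -7.7526e+00 -6.3000e-03] rows>=7.5
```

```bash
python3 -m pendant '[[[0.51,-0.861,0],[0,0,0],255],[[0.51,-0.861,0],[0,0,0],255],[[0.51,-0.861,0],[0,0,0],255],[[0.51,-0.861,0],[0,0,0],255],[[0.51,-0.861,0],[0,0,0],255],[[0.51,-0.861,0],[0,0,0],255],[[0.51,-0.861,0],[0,0,0],255],[[0.51,-0.861,0],[0,0,0],255],[[0.51,-0.861,0],[0,0,0],255]]'
python3 -m pendant '[[[0,0,0],[0,0,0],255],[[0,0,0.3],[0,0,0],255],[[0,0,0.3],[0,0,0],255],[[0,0,0],[0,0,0],255]]'
python3 go.py 24.86 493 101.6 88
python3 - <<'E' 2>/dev/null
from h import *
c=avg("scene",4); save(c,"e.png",(290,110,410,200),6.6)
E
```

```text
time_s: 18.88
ee_pos: [491.8, 102.6, 138.3]
tool_rot: [[0.907, 0.421, -0.003], [0.421, -0.907, -0.0], [-0.003, -0.001, -1.0]]
force: [0.3, 0.9, 0.8]
finger_gap: 0.455
finger_force: 30.0
time_s: 19.38
ee_pos: [491.2, 99.8, 107.4]
tool_rot: [[0.908, 0.419, -0.005], [0.419, -0.908, -0.0], [-0.005, -0.002, -1.0]]
force: [-0.5, -0.3, 0.8]
finger_gap: 0.455
finger_force: 30.0
t 19.38 p [491.2  99.8 107.4] yaw 24.77 z-axis [-4.9e-03 -4.0e-04 -1.0e+00] F [-0.5 -0.3  0.8] gap 0.455 ff 30.0 j6 1.18
turn wz total -0.0010 (max .118/row)
leg [ 0.0482 -0.0179  0.388 ] rows>=0.3
```

View pics/e.png

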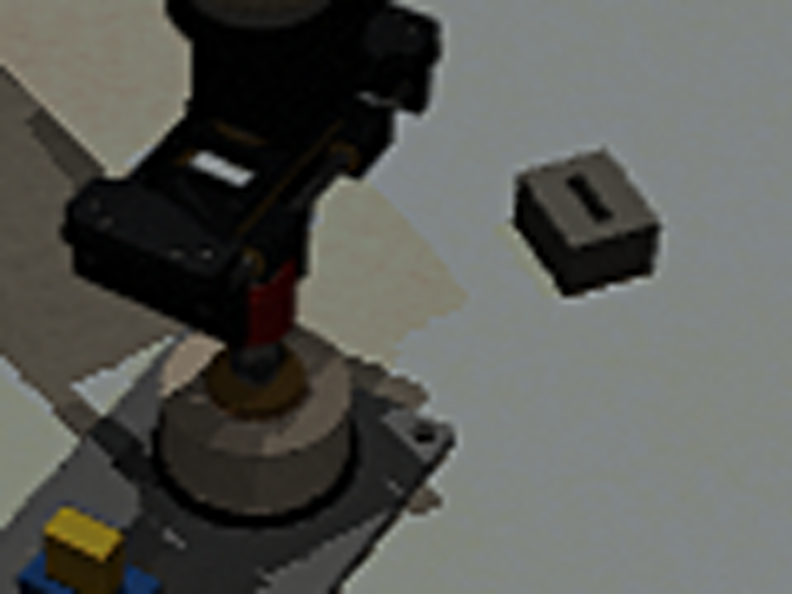

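The cap (crop 272,305) hangs just above the spindle (258,360), and the gauge is seated in the guide (85,540). I'll correct about 2 mm sideways and lower slowly.

```bash
python3 -m pendant '[[[0.04,-0.018,0.1],[0,0,0],255],[[0,0,0.1],[0,0,0],255],[[0,0,0],[0,0,0],255],[[0,0,0],[0,0,0],255]]'
python3 go.py 24.86 493 101.6 88
python3 -m pendant '[[[0,0,0.05],[0,0,0],255],[[0,0,0.05],[0,0,0],255],[[0,0,0],[0,0,0],255]]'
```

```text
time_s: 20.08
ee_pos: [494.5, 102.8, 100.0]
tool_rot: [[0.907, 0.421, -0.0], [0.421, -0.907, -0.0], [-0.0, -0.0, -1.0]]
force: [0.3, 0.3, 0.4]
finger_gap: 0.455
finger_force: 30.0
t 20.07 p [494.5 102.8 100. ] yaw 24.88 z-axis [-1.e-04 -0.e+00 -1.e+00] F [0.3 0.3 0.4] gap 0.455 ff 30.0 j6 1.19
turn wz total 0.0003 (max .118/row)
leg [-0.0373  0.0081  0.2399] rows>=0.2
time_s: 20.45
ee_pos: [494.3, 102.7, 94.7]
tool_rot: [[0.907, 0.421, -0.001], [0.421, -0.907, -0.0], [-0.001, -0.0, -1.0]]
force: [-0.3, 0.4, -0.6]
finger_gap: 0.453
finger_force: 30.0
```

```bash
python3 -m pendant '[[[-0.033,0.01,0],[0,0,0],255],[[0,0,0.04],[0,0,0],255],[[0,0,0.04],[0,0,0],255],[[0,0,0.02],[0,0,0],255],[[0,0,0],[0,0,0],255]]'
python3 -m pendant '[[[0,0,0.02],[0,0,0],255],[[0,0,0.02],[0,0,0],255],[[0,0,0],[0,0,0],255]]'
```

```text
time_s: 21.08
ee_pos: [493.2, 101.5, 89.9]
tool_rot: [[0.907, 0.421, -0.0], [0.421, -0.907, -0.0], [-0.0, -0.0, -1.0]]
force: [-0.1, 0.1, -0.4]
finger_gap: 0.458
finger_force: 30.0
time_s: 21.45
ee_pos: [493.2, 101.5, 87.9]
tool_rot: [[0.907, 0.421, -0.0], [0.421, -0.907, 0.0], [-0.0, -0.0, -1.0]]
force: [-0.2, -0.4, -0.2]
finger_gap: 0.456
finger_force: 30.0
```

Rim at about 80 mm, over the spindle with no side force. Now pressing over the balls.

```bash
python3 -m pendant '[[[0,0,0.02],[0,0,0],255],[[0,0,0.02],[0,0,0],255],[[0,0,0],[0,0,0],255]]'
python3 -m pendant '[[[0,0,0.02],[0,0,0],255],[[0,0,0.02],[0,0,0],255],[[0,0,0],[0,0,0],255]]'
python3 -m pendant '[[[0,0,0.02],[0,0,0],255],[[0,0,0.02],[0,0,0],255],[[0,0,0],[0,0,0],255]]'
python3 -m pendant '[[[0,0,0.02],[0,0,0],255],[[0,0,0.02],[0,0,0],255],[[0,0,0],[0,0,0],255]]'
```

```text
time_s: 21.82
ee_pos: [493.5, 101.9, 86.4]
tool_rot: [[0.907, 0.421, 0.0], [0.421, -0.907, 0.001], [0.001, -0.0, -1.0]]
force: [-0.7, 3.0, 3.5]
finger_gap: 0.454
finger_force: 30.0
time_s: 22.2
ee_pos: [493.8, 102.1, 85.4]
tool_rot: [[0.907, 0.421, 0.001], [0.421, -0.907, 0.001], [0.001, -0.0, -1.0]]
force: [-4.0, 3.5, 11.4]
finger_gap: 0.454
finger_force: 30.0
time_s: 22.58
ee_pos: [494.1, 102.3, 84.2]
tool_rot: [[0.907, 0.421, 0.002], [0.421, -0.907, 0.001], [0.002, -0.0, -1.0]]
force: [-6.0, 3.5, 15.5]
finger_gap: 0.456
finger_force: 30.0
time_s: 22.95
ee_pos: [493.3, 102.2, 80.9]
tool_rot: [[0.907, 0.421, 0.0], [0.421, -0.907, 0.001], [0.001, -0.001, -1.0]]
force: [-3.3, 4.0, 6.7]
finger_gap: 0.456
finger_force: 30.0
```

```bash
python3 -m pendant '[[[0,0,0.02],[0,0,0],255],[[0,0,0.02],[0,0,0],255],[[0,0,0],[0,0,0],255]]'
python3 -m pendant '[[[0,0,0.02],[0,0,0],255],[[0,0,0.02],[0,0,0],255],[[0,0,0],[0,0,0],255]]'
python3 -m pendant '[[[0,0,0.02],[0,0,0],255],[[0,0,0.02],[0,0,0],255],[[0,0,0],[0,0,0],255]]'
python3 -m pendant '[[[0,0,0.02],[0,0,0],255],[[0,0,0.02],[0,0,0],255],[[0,0,0],[0,0,0],255]]'
```

```text
time_s: 23.32
ee_pos: [493.2, 102.2, 78.1]
tool_rot: [[0.907, 0.421, 0.0], [0.421, -0.907, 0.001], [0.0, -0.001, -1.0]]
force: [-1.2, 3.9, 2.8]
finger_gap: 0.456
finger_force: 30.0
time_s: 23.7
ee_pos: [492.8, 101.9, 74.6]
tool_rot: [[0.907, 0.421, -0.001], [0.421, -0.907, 0.001], [-0.0, -0.001, -1.0]]
force: [3.1, 5.7, -7.9]
finger_gap: 0.454
finger_force: 30.0
time_s: 24.08
ee_pos: [492.7, 101.4, 73.1]
tool_rot: [[0.907, 0.421, -0.001], [0.421, -0.907, -0.0], [-0.001, -0.0, -1.0]]
force: [1.8, 1.9, -6.3]
finger_gap: 0.458
finger_force: 30.0
time_s: 24.45
ee_pos: [493.4, 101.1, 72.2]
tool_rot: [[0.907, 0.421, 0.0], [0.421, -0.907, -0.001], [-0.0, 0.001, -1.0]]
force: [-0.4, 0.3, -1.8]
finger_gap: 0.454
finger_force: 30.0
```

Clicked (the force reversed to about −8 N). Now squeezing the washer.

```bash
python3 -m pendant '[[[0,0,0.02],[0,0,0],255],[[0,0,0.02],[0,0,0],255],[[0,0,0],[0,0,0],255]]'
python3 -m pendant '[[[0,0,0.02],[0,0,0],255],[[0,0,0.02],[0,0,0],255],[[0,0,0],[0,0,0],255]]'
python3 -m pendant '[[[0,0,0.02],[0,0,0],255],[[0,0,0.02],[0,0,0],255],[[0,0,0],[0,0,0],255]]'
```

```text
time_s: 24.82
ee_pos: [493.7, 101.2, 70.5]
tool_rot: [[0.907, 0.421, 0.001], [0.421, -0.907, -0.001], [0.0, 0.001, -1.0]]
force: [-0.5, -1.8, 3.0]
finger_gap: 0.456
finger_force: 30.0
time_s: 25.2
ee_pos: [493.7, 101.2, 68.7]
tool_rot: [[0.907, 0.421, 0.001], [0.421, -0.907, -0.001], [0.0, 0.001, -1.0]]
force: [-2.2, -2.2, 7.7]
finger_gap: 0.457
finger_force: 30.0
time_s: 25.58
ee_pos: [493.8, 101.3, 67.9]
tool_rot: [[0.907, 0.421, 0.001], [0.421, -0.907, -0.001], [0.0, 0.001, -1.0]]
force: [-7.2, -3.7, 17.1]
finger_gap: 0.453
finger_force: 30.0
```

```bash
python3 -m pendant '[[[0,0,0],[0,0,0],255],[[0,0,0],[0,0,0],255],[[0,0,0],[0,0,0],255],[[0,0,0],[0,0,0],255]]'
python3 - <<'E' 2>/dev/null
from h import *
c=avg("scene",4); save(c,"f.png",(150,90,480,310),2.4)
E
```

```text
time_s: 26.08
ee_pos: [493.8, 101.3, 67.8]
tool_rot: [[0.907, 0.421, 0.001], [0.421, -0.907, -0.001], [0.0, 0.001, -1.0]]
force: [-6.3, -2.8, 15.6]
finger_gap: 0.452
finger_force: 30.0
```

View pics/f.png

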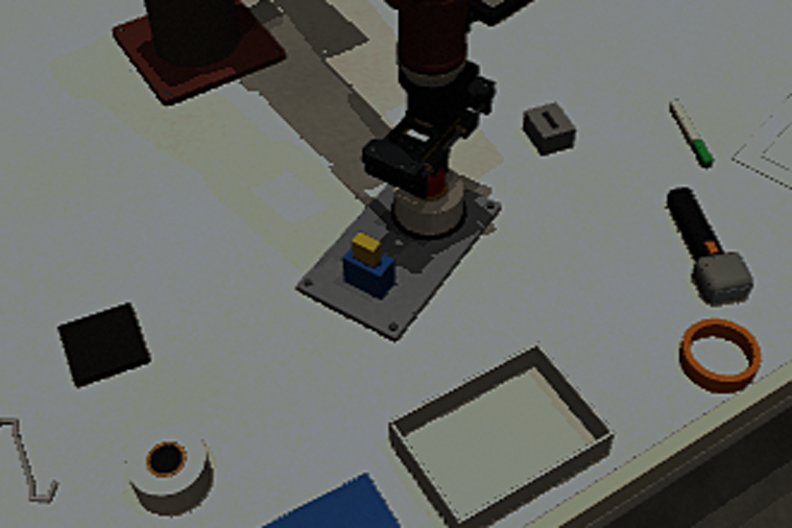

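The gauge sits in the blue guide (368,250), the cap is pressed down on the spindle (435,185), and the other objects are where they were. Handing in.

```bash
python3 -c "
from rig import bot
print(bot.close_job())"
```

```text
the job is handed in; nothing more can be done
None
```

I handed the job in at about 26 s: the gauge is seated and released in the guide slot, and the cap is clicked on and still gripped and pressed at about 16 N, with the washer fully squeezed by the force readings; the hand-in returned no verdict.

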